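Reject the pinless fitting, then test the good one in the sprung bayonet socket

TASK

Two white-headed fittings stand on the black carrier tray; one has lost its two bayonet pins. First put the pinless one in the small low blue bin and let go of it; then take the one with pins, push it into the tester's slotted socket with its pins through the slots, turn it a quarter turn clockwise (seen from above) against the return spring, and hold it there: the program finishes with the gripper still holding the fitting pushed in and turned. Leave the other things on the bench where they are.

Things in the scene. Friction and masses are not known exactly. Their poses are not given: they have to be found in the camera images.
- fitting_centre (a point): Centre of the good fitting, 42 mm above its foot (stands upright, z up, 84 mm tall, about 120 g). Steel barrel 30 mm across, from the foot to 38 mm up; above it a white block head, 34 mm along x, 26 mm along y, from 38 to 84 mm up: grip it across its flat sides (along y). Two steel pins stick out along +x and -x. The same after a half turn.
- fitting_pin (a point): Tip of the good fitting's +x pin, in the middle of its end face, 24 mm from the axis and 11.5 mm above the foot; another pin is opposite. Pins are 7 mm wide and 7 mm high (8 to 15 mm above the foot). Under the foot an open groove, 8 mm wide and 6 mm deep, runs along the line of the pins, for the socket's drive tongue.
- blank_centre (a point): Centre of the pinless fitting, 42 mm above its foot. Exactly like the good fitting (same head, barrel, groove and axes) but with no pins. It belongs in the bin; standing or lying there is the same.
- mouth (a point): Centre of the tester's socket mouth, on top of its level steel plate, 75 mm above the table. z up. Round hole 33 mm across through the 6 mm plate, with slots for the pins, 11 mm wide, along +x and -x out to 26 mm from the axis. The fitting first rests on the spring plunger, foot 11 mm below the plate top; at the stop its foot is 24 mm below. From 21 mm on, the pins are under the plate and it can turn.
- tester: Green tester, fixed. Origin on the table straight below the socket mouth, same axes. Its steel plate reaches 70 mm to +x and -x and 65 mm to +y and -y; from 72 to 130 mm on the +x side stands its back box, 110 mm high. Once turned, the fitting may rise until its pins bear under the plate (foot 21 mm below the plate top).
- plunger (a joint): How far the socket's spring plunger is pushed down, m: 0 at rest, 0.013 at its stop. About 3.5 N at the start, 7 N at the stop.
- turn (a joint): Turn of the socket's drive tongue, rad, growing clockwise from above: 0 at rest (tongue along the slots), stop at 1.65. The tongue (26 mm long, 5 mm wide and high) fits the groove in the fitting's foot with some play: it reads about 1.4 when the fitting has made its quarter turn. A spring turns it back: 0.05 N m at 0, 0.2 N m at a quarter turn. If let go, the fitting springs back.
- bin: Low blue open bin, fixed. Origin at the centre of its underside; 160 mm along x, 150 mm along y, 45 mm high, walls 4 mm, floor 4 mm.
- carrier: Black carrier tray, fixed, on which both fittings and the spacer stand: 110 mm along x, 220 mm along y, 12 mm thick; origin at the centre of its underside.
- spacer: Bystander: brass ring, 22 mm across, 22 mm high, on the carrier between the fittings. Origin under its centre.
- tape: Bystander: roll of yellow tape lying flat, 90 mm across, 24 mm high. Origin under its centre.
- screwdriver_grip (a point): Bystander: screwdriver, 170 mm long, lying crosswise between the arm and the tester. The point is on its handle.
- jar: Bystander: black jar, 76 mm across, 80 mm high. Origin under its centre.
- cup: Bystander: open steel cup, 70 mm across, 50 mm high. Origin under its centre.
- bottle: Bystander: clear bottle, 60 mm across, 170 mm high. Origin under its centre.

How it is judged:
On the way, in this order (a step that is already met when the one before it is completed fails the run):
1. the pinless fitting lies in the blue bin, let go, the good one not yet in the socket (x of blank_centre in the frame of bin between -0.078 and 0.078 m and y of blank_centre in the frame of bin between -0.073 and 0.073 m and z of blank_centre in the frame of bin below 0.06 m and contact force between blank and the fingers below 0.05 N and linear speed of blank below 0.05 m/s and horizontal distance between fitting_centre and mouth above 0.03 m), for 0.2 s.
2. the good fitting is pushed into the socket, pins below the plate, before it is turned (horizontal distance between fitting_centre and mouth below 0.005 m and z of fitting_centre in the frame of mouth below 0.0215 m and angle between fitting_centre's own z axis and vertical below 0.12 rad and value of joint plunger above 0.008 m and value of joint turn below 0.5 rad), for 0.05 s.
At the end, for the whole second after the job is handed in: The gripper holds the good fitting (over 2 N), at rest: within 5 mm of the socket axis, upright (0.12 rad), foot at least 20.5 mm below the plate top, plunger over 8 mm down, pins square to the slots (0.25 rad), tongue turned over 1.1 rad. The pinless one is in the bin, let go (horizontal distance between fitting_centre and mouth below 0.005 m and z of fitting_centre in the frame of mouth below 0.0215 m and angle between fitting_centre's own z axis and vertical below 0.12 rad and value of joint plunger above 0.008 m and angle between the x axis of fitting_centre and the y axis of mouth, either way round below 0.25 rad and value of joint turn above 1.1 rad and velocity of joint turn between -0.1 and 0.1 rad/s and contact force between fitting and the fingers above 2 N and linear speed of fitting below 0.02 m/s and x of blank_centre in the frame of bin between -0.078 and 0.078 m and y of blank_centre in the frame of bin between -0.073 and 0.073 m and z of blank_centre in the frame of bin below 0.06 m and contact force between blank and the fingers below 0.05 N); the arm keeps its last pose, push and grip.
It fails at once if a bystander (spacer, tape, screwdriver, jar, cup, or bottle) is moved more than 30 mm (distance of any of tape, jar, cup, bottle, spacer, screwdriver_grip from where it was at the start of the episode above 0.03 m).
It also fails if it takes over 66 s, if anything falls off the work surface, if the arm or the gripper's body presses on something with over 40 N, if the wrist force passes 120 N, or if a joint passes its speed limit or range.

ROBOT

A 6-joint arm with a two-finger parallel gripper is mounted at the origin on the work surface. World frame = base frame: x ahead of the robot, y to its left, z up, the work surface at z = 0. Lengths are in m, angles in rad, forces in N, time in s.
With the tool pointing down it reaches from about 0.35 to 0.775 m from the base axis. Payload 5.5 kg.
Tool frame: the origin (TCP) lies at the very end of the fingers, on their centre line; the grasp point (between the pads) lies 19 mm behind it; z points along the fingers, y is the direction in which the jaws open and shut (so a half turn about z gives the same grasp; the last joint's range is limited). The gripper opens to 85 mm and grips with 20 to 120 N. Pads are 22 mm wide; open, the fingers measure 114 mm over their backs; the gripper's body (76 mm by 85 mm) begins 54 mm behind the grasp point. The pads swing forward as they close: fully open they stand 13 mm farther back than shut.
Start: joints at [-1.379, 0.313, 0.046, 1.304, 0, 1.431], TCP at [0.187, -0.544, 0.231] pointing down, gripper open.
Joint ranges: [-2.76, 2.76], [-0.86, 1.69], [-1.03, 1.26], [-2.2, 2.34], [-1.47, 1.5], [-3.14, 3.14]. Speed limits (rad/s): [2.57, 2.57, 3.14, 3.14, 3.14, 3.14].

INTERFACE

Orientations are given as a unit quaternion [w, x, y, z].
In Python, from workcell import get_state, vision, workorder, silhouettes, tip_of gives the robot as it stands.
- The arm moves only by the shell command python3 -m inch 'ROWS' [FORCE]. ROWS is JSON, a list of rows, each a list of 7 numbers: the shift along the tool's x, y, z in cm, then the turn, a rotation vector about the tool's x, y, z in degrees, then the finger opening in cm, from 0 to 8.54. In form: [[dx, dy, dz, rx, ry, rz, hand], ...]. A call has 1 to 5 rows; each row shifts and turns the commanded pose from where the row before left it, along the tool's axes as they then stand; what a row does not reach is not made up. A row lasts 1/10 s, in which the tool goes at most 50 mm and 8.59 degrees, less where a joint would pass 70% of its speed; a pose out of reach is approached as far as the arm can. A call with a gripper value outside its range is refused whole. The fingers move at their own pace and stop on an object; FORCE is the grip in N (left out, the last holds). Time passes only in rows, so rows that do not move let the fingers close. It gives the time, the measured TCP pose, the force and the opening at its end, in the units of the state.
- get_state(): the state, without advancing time (a new reading comes with each control period).
- vision.read_camera(name): name is "scene" or "top" or "wrist"; returns a dict with "pixels" (384x512x3 uint8, red, green, blue), "depth" (384x512 float32, m along the optical axis (not along the pixel's ray), 0 where there is no reading), "mtx" (3x3 intrinsics, pixels), "T" (4x4, takes a point from camera to world coordinates); the wrist camera has in their place "tool_from_camera" (4x4, takes a point from camera to tool coordinates, whose origin is the TCP and whose axes are the flange's). Camera axes: x right, y up, looking along -z (the intrinsics and any distortion apply to the point x, -y, -z); pixel columns grow to the right and rows downward; lengths in m; the calibration is good to about 2 mm. The wrist camera is an equidistant fisheye: a pixel r from the principal point sees the ray r / f radians off the axis. A picture is of the moment at which its call begins: read the wrist's pose just before it.
- workorder.hand_in(): hands the job in, once; it reports no verdict.
Trained networks look in a picture, given as the dict that the camera call returned (one of the last four; its "shot" number tells which), for a name from the list of things; names that differ only in an ending like _2 or _b are one class to them, and where a whole thing is asked for, a point or a joint stands for the part that bears it (a point fixed in the world has none). Each returns a list of dicts, best first, with "confidence" (0 to 1); they miss things now and then, are a little off and sometimes report something else, mostly with a low value. They report only what shows in the picture. A call takes as long as a camera call.
- silhouettes(picture, label): "mask" (384x512 bool, what is visible of it) and "location" ([column, row] in pixels, amid what is visible of it).
- tip_of(picture, label): "location" ([column, row] in pixels: a listed point, or the origin of a listed thing).
The state is a dict: "clock": time; "joint_pos": joint angles; "qvel": joint speeds; "tau": joint torques, N m; "tcp_pos": TCP position; "orientation": TCP orientation; "wrist_force": force on the tool from outside, world axes, zero at the start; "ft_torque": the same for the moment, N m; "finger_gap": finger opening in m.
Only numpy, scipy, OpenCV 4.12 (cv2) and the standard library are available. Lean on these libraries where they do the work, as an engineer would, in place of code of your own. Each camera call takes 0.05 s, during which the arm holds its last target.

## Working session

There is one attempt and no reset: what is moved stays moved. The work goes in short steps, Python scripts to look and compute and a shell command to move; the robot and the scene stay as the last step left them, time stands still between calls to the robot, and variables do not carry over. Pictures are saved under pics/ and viewed, and the job is handed in when it is done.

```bash
ls; mkdir -p pics
python3 - <<'E'
from workcell import get_state, vision
import cv2
print(get_state())
for n in ["scene","top","wrist"]:
    p=vision.read_camera(n)
    cv2.imwrite(f"pics/{n}0.png",p["pixels"][:,:,::-1]); print(n,p["mtx"],p.get("T",p.get("tool_from_camera")),[k for k in p])
E
```

```text
pics
{'clock': 0.0, 'joint_pos': array([-1.37856428e+00,  3.14039265e-01,  4.49534741e-02,  1.30361112e+00,
       -6.78645788e-06,  1.43121224e+00]), 'qvel': array([ 4.01140489e-06, -1.98119142e-03, -1.04960887e-03, -3.45133946e-04,
       -5.16233819e-04,  2.28369739e-03]), 'tau': array([ 9.03631480e-04, -4.80626893e+01,  2.98533601e+01,  1.92861131e-02,
       -3.15232614e-05,  2.55596836e-05]), 'tcp_pos': array([ 0.18720795, -0.54311174,  0.23037635]), 'orientation': array([-9.49871190e-04,  9.86268351e-01,  1.65147926e-01, -2.84045707e-05]), 'wrist_force': array([ 0.08149854,  0.23959281, -0.14407669]), 'ft_torque': array([-0.02446004, -0.03172253,  0.02310432]), 'finger_gap': 0.08504872920199084}
scene [[371.52865492   0.         250.46298355]
 [  0.         371.52865492 192.1865591 ]
 [  0.           0.           1.        ]] [[-0.71663393 -0.45609004  0.52765299  1.13013753]
 [ 0.69739424 -0.45907505  0.55035568  0.6109243 ]
 [-0.00877942  0.76238571  0.64706332  0.75787019]
 [ 0.          0.          0.          1.        ]] ['pixels', 'depth', 'mtx', 'T', 'shot']
top [[350.55574178   0.         259.40010464]
 [  0.         350.55574178 188.79803224]
 [  0.           0.           1.        ]] [[-0.02343616  0.98926596 -0.14423454  0.46486075]
 [-0.99971872 -0.02266598  0.0069809   0.0171369 ]
 [ 0.00363675  0.14435758  0.98951891  0.96909712]
 [ 0.          0.          0.          1.        ]] ['pixels', 'depth', 'mtx', 'T', 'shot']
wrist [[297.31863964   0.         259.02849431]
 [  0.         297.31863964 198.22383642]
 [  0.           0.           1.        ]] [[-3.58565492e-04  9.49052449e-01  3.15117947e-01  7.99509138e-02]
 [ 9.99999934e-01  3.21878952e-04  1.68462194e-04  4.23828443e-04]
 [ 5.84496231e-05  3.15117986e-01 -9.49052502e-01 -1.42616050e-01]
 [ 0.00000000e+00  0.00000000e+00  0.00000000e+00  1.00000000e+00]] ['pixels', 'depth', 'mtx', 'tool_from_camera', 'shot']
```

View pics/scene0.png

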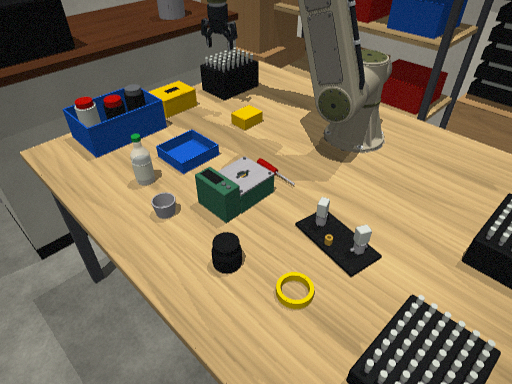

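View pics/top0.png

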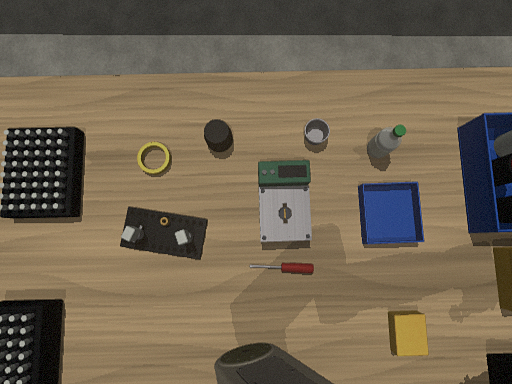

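View pics/wrist0.png

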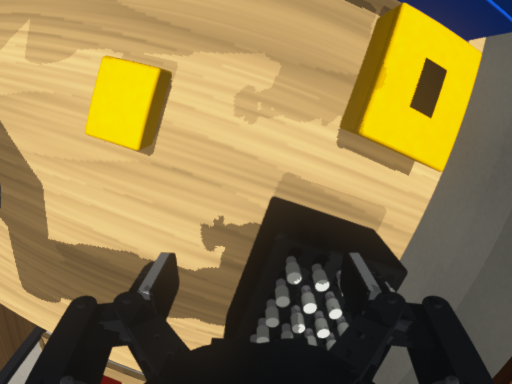

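The top view shows the tray at about (165,233) with heads at (132,234) and (183,238), the tester mouth at (285,213) and the bin at (391,213). Next I'll locate them precisely.

```bash
cat > h.py <<'E'
import numpy as np, cv2
from workcell import get_state, vision, silhouettes, tip_of
from scipy.spatial.transform import Rotation as R
def cloud(p):
    m=p["mtx"];d=p["depth"];v,u=np.mgrid[0:384,0:512]
    P=np.stack([(u-m[0,2])/m[0,0]*d,-(v-m[1,2])/m[1,1]*d,-d],-1)
    return P@p["T"][:3,:3].T+p["T"][:3,3]
def ray_at_z(p,uv,z):
    m=p["mtx"];r=p["T"][:3,:3]@np.array([(uv[0]-m[0,2])/m[0,0],-(uv[1]-m[1,2])/m[1,1],-1])
    c=p["T"][:3,3];return c+r*(z-c[2])/r[2]
def tcp():
    s=get_state();q=s["orientation"];return s["tcp_pos"],R.from_quat([q[1],q[2],q[3],q[0]]).as_matrix(),s
def wrist_project(p,pts,t,Rm):
    X=(np.atleast_2d(pts)-t)@Rm  # tool coords
    M=p["tool_from_camera"];C=(X-M[:3,3])@M[:3,:3]
    x,y,z=C[:,0],-C[:,1],-C[:,2];rr=np.hypot(x,y);th=np.arctan2(rr,z);m=p["mtx"]
    return np.c_[m[0,2]+m[0,0]*th*x/rr,m[1,2]+m[0,0]*th*y/rr]
def wrist_ray_z(p,uv,t,Rm,z):
    m=p["mtx"];dx,dy=(uv[0]-m[0,2])/m[0,0],(uv[1]-m[1,2])/m[0,0];th=np.hypot(dx,dy)
    c=np.array([np.sin(th)*dx/th,-np.sin(th)*dy/th,-np.cos(th)])
    M=p["tool_from_camera"];r=Rm@(M[:3,:3]@c);o=t+Rm@M[:3,3];return o+r*(z-o[2])/r[2]
E
python3 - <<'E'
from h import *
Z=dict(fitting_centre=.054,blank_centre=.054,mouth=.075,tester=0,bin=0,carrier=0,fitting_pin=.0235)
for n in ["top","scene"]:
    p=vision.read_camera(n);C=cloud(p)
    for k,z in Z.items():
        for d in tip_of(p,k)[:2]:
            print(n,k,"tip",np.round(d["location"],1),round(d["confidence"],2),np.round(ray_at_z(p,d["location"],z),4))
    for k in ["fitting_centre","blank_centre","tester","bin","bottle","jar","screwdriver_grip","cup","tape"]:
        for d in silhouettes(p,k)[:2]:
            m=d["mask"]&(p["depth"]>0);P=C[m]
            if len(P): 
                t=P[P[:,2]>np.percentile(P[:,2],97)-.006]
                print(n,k,"sil",np.round(d["location"]),round(d["confidence"],2),m.sum(),"top z",np.round(t.mean(0),4),"range",np.round(P.min(0),3),np.round(P.max(0),3))
    img=p["pixels"][:,:,::-1]
    if n=="scene": c=img[185:285,280:400]
    else: c=img[190:270,105:225]
    cv2.imwrite(f"pics/crop_{n}.png",cv2.resize(c,None,fx=6,fy=6,interpolation=cv2.INTER_CUBIC)[:600,:800])
E
```

```text
top fitting_centre tip [130.9 233.4] 0.76 [0.4893 0.3457 0.054 ]
top fitting_centre tip [377.1 150.6] 0.19 [ 0.6946 -0.3076  0.054 ]
top blank_centre tip [182.1 238.9] 0.54 [0.4721 0.2133 0.054 ]
top mouth tip [284.  210.7] 0.73 [ 0.5372 -0.0507  0.075 ]
top tester tip [181.  236.2] 0.58 [0.4799 0.2279 0.    ]
top tester tip [283.1 211.5] 0.55 [ 0.5411 -0.0538  0.    ]
top bin tip [385.8 212.5] 0.88 [ 0.5318 -0.3382  0.    ]
top carrier tip [165.2 231.5] 0.84 [0.4937 0.2713 0.    ]
top fitting_pin tip [140.7 225.5] 0.51 [0.5105 0.331  0.0235]
top fitting_pin tip [155.2 159.9] 0.29 [0.6897 0.2957 0.0235]
top fitting_centre sil [128. 235.] 0.5 250 top z [0.4906 0.3375 0.0962] range [0.472 0.321 0.014] [0.508 0.354 0.1  ]
top blank_centre sil [180. 236.] 0.71 189 top z [0.4776 0.2069 0.0962] range [0.459 0.191 0.037] [0.494 0.222 0.1  ]
top tester sil [284. 198.] 0.97 4043 top z [ 0.632  -0.051   0.1111] range [ 0.463 -0.117 -0.003] [0.662 0.015 0.118]
top bin sil [388. 212.] 0.87 3647 top z [ 0.5248 -0.3385  0.0445] range [ 0.449 -0.416 -0.001] [ 0.609 -0.263  0.05 ]
top bin sil [284. 
[... 1992 characters left out ...]
.71 819 top z [ 0.7154 -0.3176  0.1682] range [ 0.625 -0.558 -0.004] [ 0.745 -0.288  0.172]
scene jar sil [226. 254.] 0.62 1069 top z [0.7517 0.1263 0.0794] range [ 0.685  0.032 -0.003] [0.789 0.164 0.083]
scene screwdriver_grip sil [270. 170.] 0.53 184 top z [ 0.4615 -0.0074  0.0746] range [ 0.355 -0.123 -0.002] [0.464 0.042 0.076]
scene screwdriver_grip sil [188. 152.] 0.38 1745 top z [ 0.5315 -0.3305  0.0421] range [ 0.403 -0.478 -0.003] [ 0.612 -0.255  0.048]
scene cup sil [163. 206.] 0.82 525 top z [ 0.7558 -0.1465  0.0477] range [ 0.691 -0.238 -0.003] [ 0.79  -0.11   0.052]
scene tape sil [294. 298.] 0.76 690 top z [0.7007 0.3083 0.0232] range [ 0.656  0.262 -0.001] [0.743 0.351 0.027]
```

View pics/crop_scene.png

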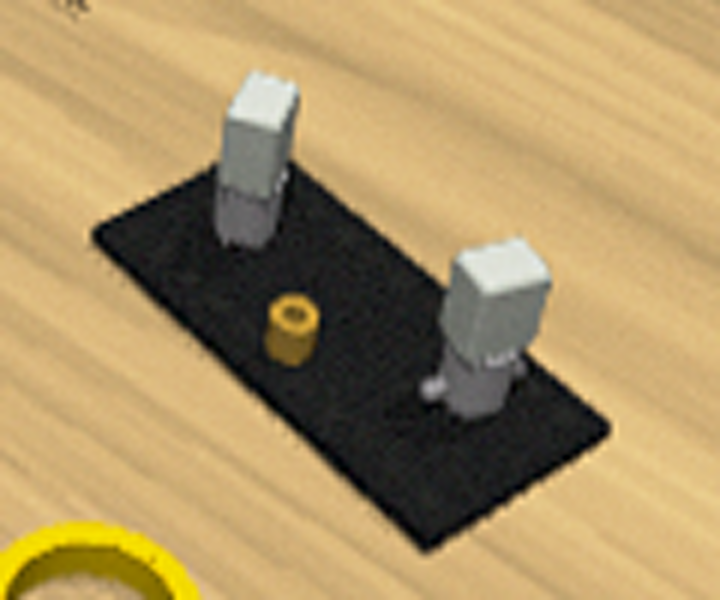

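View pics/crop_top.png

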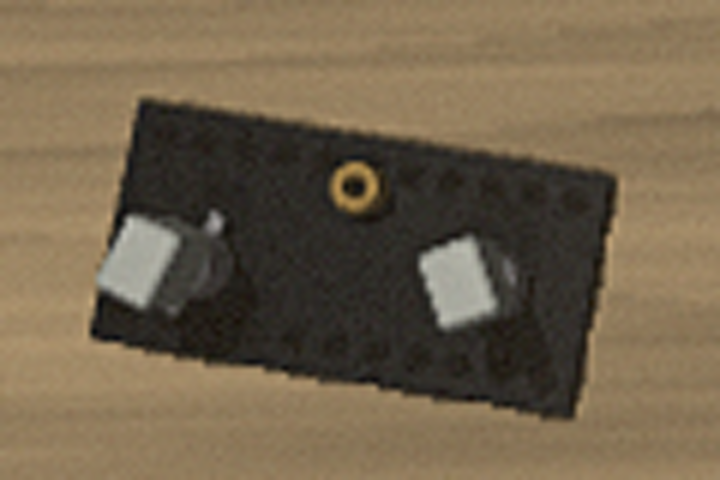

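The good fitting (pins visible) is the one at about (0.49,0.345), the right one in the scene image. The blank is at (0.478,0.21). Heads are yawed about -20° and +21°. I'll build a small planner and drive to a viewing pose over the blank.

```bash
cat > plan.py <<'E'
import sys; from h import *
def yaw_of(Rm): return np.degrees(np.arctan2(Rm[1,0],Rm[0,0]))
def Ry(y):
    y=np.radians(y); c,s=np.cos(y),np.sin(y); return np.array([[c,s,0],[s,-c,0],[0,0,-1.]])
# args: list of x,y,z,yaw,nmin ; yaw interpolated linearly unwrapped from current (given as start)
def plan(wps, start=None, hand=8.5):
    t,Rm,s=tcp(); y=yaw_of(Rm); print("now",np.round(t,4),round(y,2),"q",np.round(np.degrees(s["joint_pos"])),"gap",round(s["finger_gap"],4),"t",round(s["clock"],2),"F",np.round(s["wrist_force"],1))
    first=True
    for (X,Y,Z,W) in wps:
        g=np.array([X,Y,Z]); d=g-t
        dy=W-y
        while dy>270: dy-=360
        while dy<-270: dy+=360
        n=int(max(np.ceil(np.linalg.norm(d)/.048),np.ceil(abs(dy)/8.5),1))
        rows=[]
        for i in range(n):
            Rc=Rm if first else Ry(y)
            a=Rc.T@(d/n)*100
            rw=[0,0,-dy/n]
            if first:
                e=R.from_matrix(Rc.T@Ry(y)).as_rotvec(degrees=True); rw=[e[0],e[1],-dy/n] ; first=False
            rows.append([round(v,2) for v in a]+[round(v,1) for v in rw]+[hand]); y+=dy/n
        t=g
        print("->",np.round(g,3),W)
        for i in range(0,n,5): print("[["+"],[".join(",".join(f"{v:g}" for v in r) for r in rows[i:i+5])+"]]")
E
python3 - <<'E'
from plan import *
plan([(.42,-.25,.25,70),(.46,.02,.25,130),(.478,.21,.22,201)])
E
```

```text
now [ 0.1873 -0.5437  0.2313] 19.01 q [-79.  18.   3.  75.  -0.  82.] gap 0.0856 t 1.85 F [ 0.8  0.6 -0.2]
-> [ 0.42 -0.25  0.25] 70
[[3.95,-2.52,-0.23,0,0,-6.4,8.5],[4.2,-2.07,-0.23,0,0,-6.4,8.5],[4.41,-1.59,-0.23,0,0,-6.4,8.5],[4.55,-1.09,-0.23,0,0,-6.4,8.5],[4.65,-0.58,-0.23,0,0,-6.4,8.5]]
[[4.68,-0.06,-0.23,0,0,-6.4,8.5],[4.66,0.46,-0.23,0,0,-6.4,8.5],[4.58,0.98,-0.23,0,0,-6.4,8.5]]
-> [0.46 0.02 0.25] 130
[[3.34,-0.68,0,0,0,-7.5,8.5],[3.4,-0.24,0,0,0,-7.5,8.5],[3.41,0.2,0,0,0,-7.5,8.5],[3.35,0.65,0,0,0,-7.5,8.5],[3.24,1.08,0,0,0,-7.5,8.5]]
[[3.07,1.49,0,0,0,-7.5,8.5],[2.85,1.88,0,0,0,-7.5,8.5],[2.58,2.24,0,0,0,-7.5,8.5]]
-> [0.478 0.21  0.22 ] 201
[[1.49,1.51,0.33,0,0,-7.9,8.5],[1.27,1.7,0.33,0,0,-7.9,8.5],[1.02,1.86,0.33,0,0,-7.9,8.5],[0.76,1.98,0.33,0,0,-7.9,8.5],[0.48,2.07,0.33,0,0,-7.9,8.5]]
[[0.19,2.11,0.33,0,0,-7.9,8.5],[-0.1,2.12,0.33,0,0,-7.9,8.5],[-0.39,2.08,0.33,0,0,-7.9,8.5],[-0.67,2.01,0.33,0,0,-7.9,8.5]]
```

```bash
python3 -m inch '[[3.95,-2.52,-0.23,0,0,-6.4,8.5],[4.2,-2.07,-0.23,0,0,-6.4,8.5],[4.41,-1.59,-0.23,0,0,-6.4,8.5],[4.55,-1.09,-0.23,0,0,-6.4,8.5],[4.65,-0.58,-0.23,0,0,-6.4,8.5]]' 60
python3 -m inch '[[4.68,-0.06,-0.23,0,0,-6.4,8.5],[4.66,0.46,-0.23,0,0,-6.4,8.5],[4.58,0.98,-0.23,0,0,-6.4,8.5]]'
python3 -m inch '[[3.34,-0.68,0,0,0,-7.5,8.5],[3.4,-0.24,0,0,0,-7.5,8.5],[3.41,0.2,0,0,0,-7.5,8.5],[3.35,0.65,0,0,0,-7.5,8.5],[3.24,1.08,0,0,0,-7.5,8.5]]'
python3 -m inch '[[3.07,1.49,0,0,0,-7.5,8.5],[2.85,1.88,0,0,0,-7.5,8.5],[2.58,2.24,0,0,0,-7.5,8.5]]'
```

```text
clock: 2.35
tcp_pos: [0.3335, -0.3586, 0.2431]
orientation: [0.0, 0.902, 0.432, 0.0]
wrist_force: [0.6, -0.0, 0.9]
finger_gap: 0.085
clock: 2.65
tcp_pos: [0.4205, -0.2481, 0.2501]
orientation: [0.0, 0.817, 0.577, 0.0]
wrist_force: [1.0, -0.5, -0.5]
finger_gap: 0.085
clock: 3.15
tcp_pos: [0.4441, -0.0795, 0.2498]
orientation: [0.0, 0.588, 0.809, 0.0]
wrist_force: [0.7, 0.4, 0.1]
finger_gap: 0.0853
clock: 3.45
tcp_pos: [0.4587, 0.0219, 0.2499]
orientation: [0.0, 0.419, 0.908, 0.0]
wrist_force: [-0.3, -0.3, 0.1]
finger_gap: 0.0852
```

```bash
python3 -m inch '[[1.49,1.51,0.33,0,0,-7.9,8.5],[1.27,1.7,0.33,0,0,-7.9,8.5],[1.02,1.86,0.33,0,0,-7.9,8.5],[0.76,1.98,0.33,0,0,-7.9,8.5],[0.48,2.07,0.33,0,0,-7.9,8.5]]'
python3 -m inch '[[0.19,2.11,0.33,0,0,-7.9,8.5],[-0.1,2.12,0.33,0,0,-7.9,8.5],[-0.39,2.08,0.33,0,0,-7.9,8.5],[-0.67,2.01,0.33,0,0,-7.9,8.5],[0,0,0,0,0,0,8.5]]'
cat > look.py <<'E'
from plan import *
import sys
def look(name):
    t,Rm,s=tcp(); p=vision.read_camera("wrist"); cv2.imwrite(f"pics/{name}.png",p["pixels"][:,:,::-1])
    np.savez(f"{name}.npz",px=p["pixels"],depth=p["depth"],mtx=p["mtx"],M=p["tool_from_camera"],t=t,R=Rm)
    print("t",round(s["clock"],2),np.round(t,4),round(yaw_of(Rm),2),"F",np.round(s["wrist_force"],1))
    return p,t,Rm
def load(name):
    z=np.load(f"{name}.npz"); return dict(pixels=z["px"],depth=z["depth"],mtx=z["mtx"],tool_from_camera=z["M"]),z["t"],z["R"]
E
python3 -c "from look import *; look('w1')"
```

```text
clock: 3.95
tcp_pos: [0.4682, 0.1271, 0.2332]
orientation: [0.0, 0.087, 0.996, -0.0]
wrist_force: [-0.9, -0.6, -0.2]
finger_gap: 0.0846
clock: 4.45
tcp_pos: [0.4755, 0.2125, 0.2194]
orientation: [-0.0, -0.187, 0.982, 0.0]
wrist_force: [0.4, -0.2, -0.1]
finger_gap: 0.0851
t 4.45 [0.4755 0.2125 0.2194] -158.44 F [ 0.4 -0.2 -0.1]
```

View pics/w1.png

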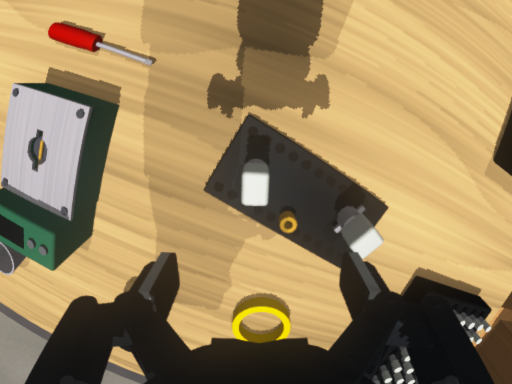

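```bash
cat > heads.py <<'E'
from look import *
def heads(name,boxes,z=.096):
    p,t,Rm=load(name)
    g=p["pixels"].astype(int)
    for (u0,v0,u1,v1) in boxes:
        sub=g[v0:v1,u0:u1]; mx=sub.max(2);mn=sub.min(2)
        m=((mn>175)&(mx-mn<30)).astype(np.uint8)
        n,l,st,_=cv2.connectedComponentsWithStats(m); k=1+np.argmax(st[1:,4]); v,u=np.nonzero(l==k)
        W=np.array([wrist_ray_z(p,(a+u0,b+v0),t,Rm,z)[:2] for a,b in zip(u,v)])
        r=cv2.minAreaRect((W*1000).astype(np.float32)); bp=cv2.boxPoints(r)
        e=[bp[1]-bp[0],bp[2]-bp[1]]; e=e[0] if np.linalg.norm(e[0])>np.linalg.norm(e[1]) else e[1]
        ya=np.degrees(np.arctan2(e[1],e[0]))%180
        print(len(u),"centre",np.round(r[0],1),"size",np.round(r[1],1),"long yaw",round(ya,1),"median",np.round(np.median(W,0)*1000,1))
E
python3 - <<'E'
from heads import *
heads('w1',[(235,140,280,215),(335,205,390,265)])
p,t,Rm=load('w1')
print(wrist_project(p,[t],t,Rm))
print("mouth",wrist_ray_z(p,(37,150),t,Rm,.075))
img=p["pixels"][:,:,::-1]
a=cv2.resize(img[140:265,230:390],None,fx=4.8,fy=4.8,interpolation=cv2.INTER_NEAREST);cv2.imwrite('pics/w1c.png',a[:600,:800])
a=cv2.resize(img[80:230,0:120],None,fx=4,fy=4,interpolation=cv2.INTER_CUBIC);cv2.imwrite('pics/w1m.png',a[:600,:800])
E
```

```text
776 centre [474.8 207.5] size [31.2 23. ] long yaw 18.1 median [474.2 207.3]
502 centre [486.7 338.4] size [22.9 31.3] long yaw 154.0 median [486.1 338.3]
[[259.76168002 257.92017293]]
mouth [ 0.52879388 -0.05194084  0.075     ]
```

View pics/w1c.png

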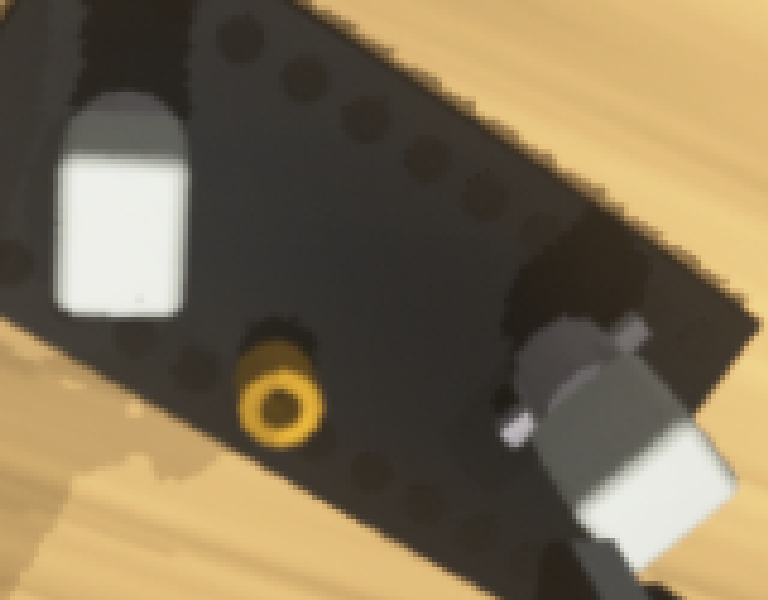

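View pics/w1m.png

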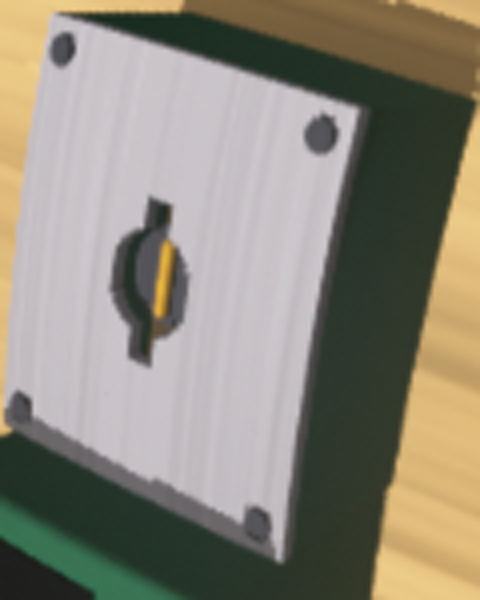

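View: blank head at px (256,185), good fitting with two pins at (360,235), mouth at (37,150). The blank is at (0.4748,0.2075) with yaw 18°.

Run:
```python
from plan import *
plan([(.4748,.2075,.13,198),(.4748,.2075,.056,198)],hand=6)
```

```text
now [0.4754 0.2114 0.2196] -158.66 q [15. 12. -7. 71. -0. -6.] gap 0.0849 t 4.5 F [-0.1  0.  -1. ]
-> [0.475 0.208 0.13 ] 198
[[0.1,-0.17,4.48,-0,-0,1.7,6],[0.1,-0.17,4.48,0,0,1.7,6]]
-> [0.475 0.208 0.056] 198
[[0,0,3.7,0,0,-0,6],[0,0,3.7,0,0,-0,6]]
```

```bash
python3 -m inch '[[0.1,-0.17,4.48,0,0,1.7,6],[0.1,-0.17,4.48,0,0,1.7,6],[0,0,2.5,0,0,0,6]]'
python3 -m inch '[[0,0,2.5,0,0,0,6],[0,0,2.4,0,0,0,6],[0,0,0,0,0,0,6]]' ; python3 -c "from look import *; look('w2')"
```

```text
clock: 4.8
tcp_pos: [0.4732, 0.2052, 0.1026]
orientation: [-0.002, -0.154, 0.988, -0.0]
wrist_force: [0.3, 0.6, -0.2]
finger_gap: 0.0601
clock: 5.1
tcp_pos: [0.4725, 0.2051, 0.0536]
orientation: [-0.003, -0.154, 0.988, -0.001]
wrist_force: [-0.1, 0.1, 0.1]
finger_gap: 0.0598
t 5.1 [0.4725 0.2051 0.0536] -162.26 F [-0.1  0.1  0.1]
```

View pics/w2.png

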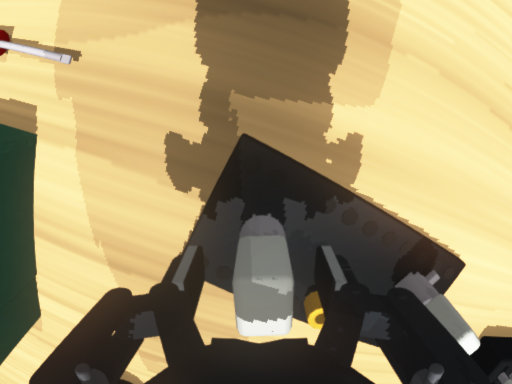

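The head stands between the fingers, and the spacer lies below finger height. Closing now.

```bash
python3 -m inch '[[0,0,0,0,0,0,1.5],[0,0,0,0,0,0,1.5],[0,0,0,0,0,0,1.5],[0,0,0,0,0,0,1.5]]' 60
python3 -m inch '[[0,0,-4,0,0,0,1.5],[0,0,-4,0,0,0,1.5],[0,0,-4,0,0,0,1.5],[0,0,-4,0,0,0,1.5]]'
python3 - <<'E'
from plan import *
plan([(.46,-.06,.23,110),(.53,-.337,.2,75)],hand=1.5)
E
```

```text
clock: 5.55
tcp_pos: [0.4763, 0.2069, 0.058]
orientation: [0.002, -0.156, 0.988, -0.0]
wrist_force: [-0.1, -0.5, 6.0]
finger_gap: 0.0254
clock: 5.95
tcp_pos: [0.4746, 0.2067, 0.2182]
orientation: [0.0, -0.156, 0.988, -0.0]
wrist_force: [1.0, 0.3, -0.6]
finger_gap: 0.0257
now [0.4746 0.2067 0.2182] -162.09 q [15. 12. -7. 71. -0. -3.] gap 0.0257 t 5.95 F [ 1.   0.3 -0.6]
-> [ 0.46 -0.06  0.23] 110
[[0.87,-2.27,-0.11,-0,0,8,1.5],[0.55,-2.37,-0.11,0,0,8,1.5],[0.21,-2.42,-0.11,0,0,8,1.5],[-0.12,-2.43,-0.11,0,0,8,1.5],[-0.46,-2.38,-0.11,0,0,8,1.5]]
[[-0.79,-2.3,-0.11,0,0,8,1.5],[-1.1,-2.17,-0.11,0,0,8,1.5],[-1.39,-1.99,-0.11,0,0,8,1.5],[-1.65,-1.78,-0.11,0,0,8,1.5],[-1.88,-1.53,-0.11,0,0,8,1.5]]
[[-2.08,-1.26,-0.11,0,0,8,1.5]]
-> [ 0.53  -0.337  0.2  ] 75
[[-4.74,-0.48,0.5,0,0,5.8,1.5],[-4.76,0,0.5,0,0,5.8,1.5],[-4.74,0.49,0.5,0,0,5.8,1.5],[-4.66,0.96,0.5,0,0,5.8,1.5],[-4.54,1.43,0.5,0,0,5.8,1.5]]
[[-4.37,1.89,0.5,0,0,5.8,1.5]]
```

Run:
```python
from plan import *
plan([(.48,-.05,.22,198),(.53,-.336,.17,198)],hand=1.5)
```

```text
now [0.4746 0.2067 0.2182] -162.09 q [15. 12. -7. 71. -0. -3.] gap 0.0257 t 5.95 F [ 1.   0.3 -0.6]
-> [ 0.48 -0.05  0.22] 198
[[1.23,-4.1,-0.03,-0,0,-0,1.5],[1.23,-4.1,-0.03,0,0,-0,1.5],[1.23,-4.1,-0.03,0,0,-0,1.5],[1.23,-4.1,-0.03,0,0,-0,1.5],[1.23,-4.1,-0.03,0,0,-0,1.5]]
[[1.24,-4.1,-0.03,0,0,-0,1.5]]
-> [ 0.53  -0.336  0.17 ] 198
[[0.58,-4.11,0.71,0,0,-0,1.5],[0.58,-4.11,0.71,0,0,-0,1.5],[0.58,-4.11,0.71,0,0,-0,1.5],[0.58,-4.11,0.71,0,0,-0,1.5],[0.58,-4.11,0.71,0,0,-0,1.5]]
[[0.58,-4.11,0.71,0,0,-0,1.5],[0.58,-4.11,0.71,0,0,-0,1.5]]
```

```bash
python3 -m inch '[[1.23,-4.1,-0.03,0,0,0,1.5],[1.23,-4.1,-0.03,0,0,0,1.5],[1.23,-4.1,-0.03,0,0,0,1.5],[1.23,-4.1,-0.03,0,0,0,1.5],[1.23,-4.1,-0.03,0,0,0,1.5]]'
python3 -m inch '[[1.23,-4.1,-0.03,0,0,0,1.5],[0.58,-4.1,0,0,0,0,1.5],[0.58,-4.1,0.7,0,0,0,1.5],[0.58,-4.1,0.7,0,0,0,1.5]]'
python3 -m inch '[[0.58,-4.1,0.7,0,0,0,1.5],[0.58,-4.1,0.7,0,0,0,1.5],[0.58,-4.1,0.7,0,0,0,1.5],[0.58,-4.1,0.7,0,0,0,1.5],[0,0,0,0,0,0,1.5]]'
python3 -c "from look import *; look('w3')"
```

```text
clock: 6.45
tcp_pos: [0.4792, -0.0087, 0.2183]
orientation: [0.0, -0.156, 0.988, -0.0]
wrist_force: [0.8, -0.1, -0.9]
finger_gap: 0.0256
clock: 6.85
tcp_pos: [0.5018, -0.1742, 0.2046]
orientation: [0.001, -0.156, 0.988, -0.0]
wrist_force: [0.6, 0.1, -1.5]
finger_gap: 0.0255
clock: 7.35
tcp_pos: [0.53, -0.3405, 0.1742]
orientation: [-0.0, -0.153, 0.988, -0.0]
wrist_force: [-0.9, 0.8, -1.3]
finger_gap: 0.0252
t 7.35 [ 0.53   -0.3405  0.1742] -162.37 F [-0.9  0.8 -1.3]
```

View pics/w3.png

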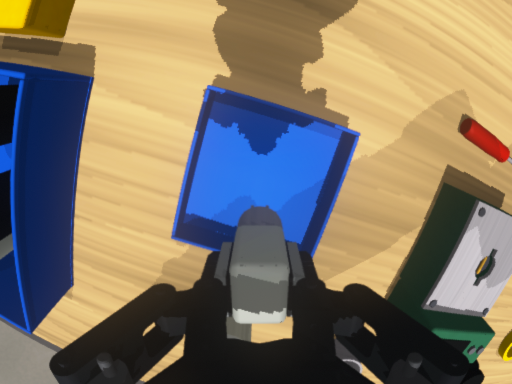

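Run:
```python
from plan import *
from look import load
p,t,Rm=load('w3')
for uv in [(210,88),(358,133),(315,255),(173,238)]: print(np.round(wrist_ray_z(p,uv,t,Rm,.045),3))
for uv in [(485,266)]: print("mouth",np.round(wrist_ray_z(p,uv,t,Rm,.075),4))
```

```text
[ 0.451 -0.412  0.045]
[ 0.448 -0.269  0.045]
[ 0.58  -0.263  0.045]
[ 0.607 -0.411  0.045]
mouth [ 0.5279 -0.0541  0.075 ]
```

The bin centre is about (0.53,-0.34), under the fitting. Lowering and releasing.

```bash
python3 -m inch '[[0,0,4,0,0,0,1.5],[0,0,4,0,0,0,1.5],[0,0,3,0,0,0,1.5],[0,0,0.9,0,0,0,1.5],[0,0,0,0,0,0,1.5]]'
python3 -m inch '[[0,0,0,0,0,0,6],[0,0,0,0,0,0,6],[0,0,0,0,0,0,6]]'
python3 -m inch '[[0,0,-2,0,0,0,6],[0,0,-4,0,0,0,6],[0,0,-4.5,0,0,0,6],[0,0,-4.5,0,0,0,6],[0,0,-2,0,0,0,6]]'
python3 -c "
from look import *; look('w4')
plan([(.48,-.05,.25,190),(.48,.32,.22,160)],hand=6)"
```

```text
clock: 7.9
tcp_pos: [0.5293, -0.334, 0.0563]
orientation: [-0.001, -0.156, 0.988, 0.001]
wrist_force: [0.9, -0.3, -1.9]
finger_gap: 0.0256
clock: 8.2
tcp_pos: [0.5313, -0.3365, 0.0594]
orientation: [0.001, -0.156, 0.988, -0.001]
wrist_force: [-0.8, -0.6, 0.0]
finger_gap: 0.0599
clock: 8.7
tcp_pos: [0.5316, -0.3369, 0.2337]
orientation: [0.003, -0.156, 0.988, -0.003]
wrist_force: [-0.0, -0.7, 0.6]
finger_gap: 0.0598
t 8.7 [ 0.5316 -0.3369  0.2337] -162.09 F [-0.  -0.7  0.6]
now [ 0.5323 -0.3374  0.2358] -162.09 q [-40.  24.  11.  77.  -0. -58.] gap 0.0601 t 8.75 F [ 0.  -0.4  2. ]
-> [ 0.48 -0.05  0.25] 190
[[-0.55,4.13,-0.24,-0.6,0.4,1.1,6],[-0.47,4.15,-0.2,0,0,1.1,6],[-0.39,4.16,-0.2,0,0,1.1,6],[-0.31,4.16,-0.2,0,0,1.1,6],[-0.22,4.17,-0.2,0,0,1.1,6]]
[[-0.14,4.17,-0.2,0,0,1.1,6],[-0.06,4.17,-0.2,0,0,1.1,6]]
-> [0.48 0.32 0.22] 160
[[-0.8,4.55,0.38,0,0,3.8,6],[-0.5,4.6,0.38,0,0,3.8,6],[-0.2,4.62,0.38,0,0,3.8,6],[0.1,4.62,0.38,0,0,3.8,6],[0.4,4.61,0.38,0,0,3.8,6]]
[[0.7,4.57,0.38,0,0,3.8,6],[1,4.52,0.38,0,0,3.8,6],[1.29,4.44,0.38,0,0,3.8,6]]
```

View pics/w4.png

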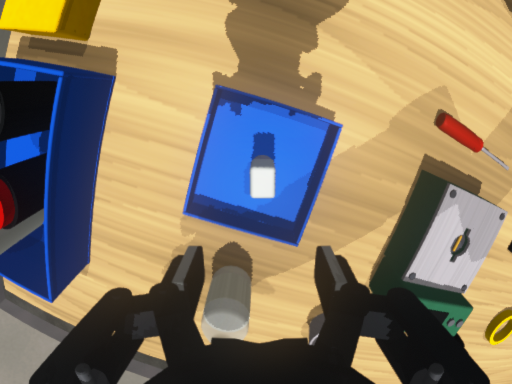

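The blank stands in the bin at px (262,180), clear of the fingers. I'll go over the tester and measure the socket on the way.

```bash
python3 -m inch '[[-0.55,4.13,-0.24,0,0,1.1,6],[-0.47,4.15,-0.2,0,0,1.1,6],[-0.39,4.16,-0.2,0,0,1.1,6],[-0.31,4.16,-0.2,0,0,1.1,6],[-0.22,4.17,-0.2,0,0,1.1,6]]'
python3 -m inch '[[-0.14,4.17,-0.2,0,0,1.1,6],[-0.06,4.17,-0.2,0,0,1.1,6],[0,0,0,0,0,0,6]]'
python3 -c "
from look import *; look('w5')
t,Rm,s=tcp();p=vision.read_camera('wrist')
for k in ['mouth','tester']:
  for d in tip_of(p,k)[:1]: print(k,d,wrist_ray_z(p,d['location'],t,Rm,.075))
plan([(.48,.32,.22,160)],hand=6)"
```

```text
clock: 9.25
tcp_pos: [0.4922, -0.129, 0.2385]
orientation: [0.001, -0.107, 0.994, -0.0]
wrist_force: [0.5, 0.7, 0.7]
finger_gap: 0.06
clock: 9.55
tcp_pos: [0.4761, -0.0443, 0.243]
orientation: [0.001, -0.091, 0.996, 0.0]
wrist_force: [0.5, 0.3, -0.4]
finger_gap: 0.0601
t 9.55 [ 0.4761 -0.0443  0.243 ] -169.5 F [ 0.5  0.3 -0.4]
mouth {'location': [244.8, 224.7], 'confidence': 0.94} [ 0.53234447 -0.05338808  0.075     ]
tester {'location': [247.1, 202.1], 'confidence': 0.56} [ 0.50502922 -0.05536443  0.075     ]
now [ 0.4778 -0.049   0.242 ] -169.81 q [-15.   7. -10.  73.  -0. -26.] gap 0.0602 t 9.75 F [ 0.1 -0.7 -0.4]
-> [0.48 0.32 0.22] 160
[[-0.84,4.53,0.27,-0.1,0.1,3.8,6],[-0.54,4.58,0.27,0,0,3.8,6],[-0.24,4.61,0.27,0,0,3.8,6],[0.06,4.61,0.27,0,0,3.8,6],[0.37,4.6,0.27,0,0,3.8,6]]
[[0.67,4.56,0.27,0,0,3.8,6],[0.97,4.51,0.27,0,0,3.8,6],[1.26,4.44,0.27,0,0,3.8,6]]
```

View pics/w5.png

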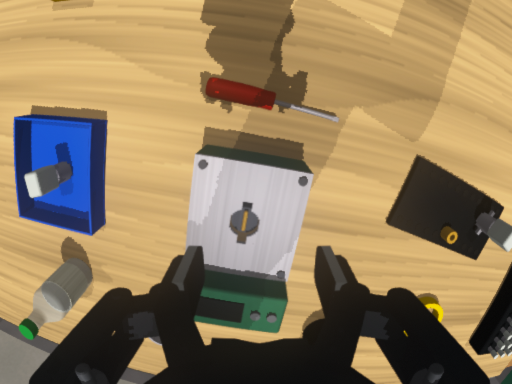

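```bash
cat > rect.py <<'E'
from look import *
def rectify(name,cx,cy,half,z,mmpp=.25,out=None):
    p,t,Rm=load(name); n=int(2*half*1000/mmpp)
    # image: right = -y, up = +x
    c,r=np.meshgrid(np.arange(n),np.arange(n))
    X=cx+half-r*mmpp/1000; Y=cy+half-c*mmpp/1000
    uv=wrist_project(p,np.stack([X.ravel(),Y.ravel(),np.full(X.size,z)],1),t,Rm).reshape(n,n,2).astype(np.float32)
    im=cv2.remap(p["pixels"][:,:,::-1].copy(),uv[...,0],uv[...,1],cv2.INTER_CUBIC)
    if out: cv2.imwrite(out,im)
    return im
E
python3 - <<'E'
from rect import *
im=rectify('w5',.53,-.053,.075,.075,out='pics/rect5.png')
E
```

```text
(no output)
```

View pics/rect5.png

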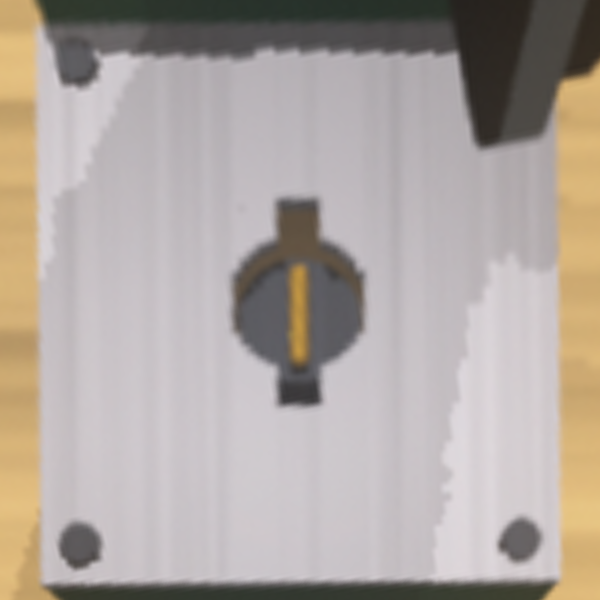

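Rectified on the plate plane, the mouth is at about (0.5295,-0.0526) and the slots are along world x (yaw about 0°). Now to the good fitting.

```bash
python3 -m inch '[[-0.84,4.53,0.27,0,0,4,6],[-0.54,4.58,0.27,0,0,4,6],[-0.24,4.61,0.27,0,0,4,6],[0.06,4.61,0.27,0,0,4,6],[0.37,4.6,0.27,0,0,4,6]]'
python3 -m inch '[[0.67,4.56,0.27,0,0,4,6],[0.97,4.51,0.27,0,0,4,6],[1.26,4.44,0.27,0,0,4,6],[0,0,0,0,0,0,6],[0,0,0,0,0,0,6]]'
python3 - <<'E'
from heads import *
look('w6'); t,Rm,s=tcp(); print(t,yaw_of(Rm))
p,t,Rm=load('w6'); uv=wrist_project(p,[[.487,.339,.096]],t,Rm)[0].astype(int); print(uv)
heads('w6',[(max(uv[0]-40,0),max(uv[1]-40,0),uv[0]+40,uv[1]+40)])
E
```

```text
clock: 10.25
tcp_pos: [0.4813, 0.1827, 0.2279]
orientation: [0.0, 0.088, 0.996, -0.0]
wrist_force: [0.5, 0.3, 0.3]
finger_gap: 0.0601
clock: 10.75
tcp_pos: [0.4851, 0.3204, 0.219]
orientation: [-0.0, 0.189, 0.982, -0.001]
wrist_force: [-0.1, 0.3, -0.2]
finger_gap: 0.0599
t 10.75 [0.4851 0.3204 0.219 ] 158.26 F [-0.1  0.3 -0.2]
[0.48506089 0.31953687 0.21935812] 158.18197540535644
[279 186]
811 centre [486.8 339.5] size [23.4 31.7] long yaw 153.6 median [486.5 339.5]
```

View pics/w6.png

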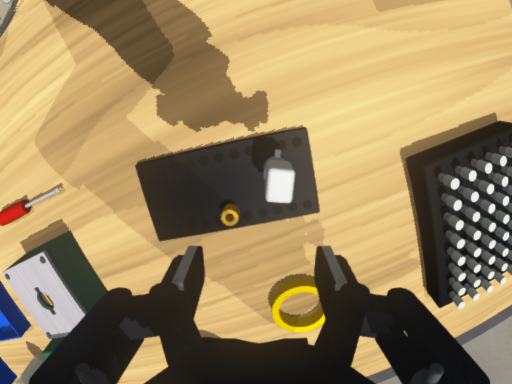

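The good fitting's head is at px (279,186), giving (0.4868,0.339) with yaw 154°, consistent with the earlier view.

Run:
```python
from plan import *
plan([(.4868,.339,.13,154),(.4868,.339,.056,154)],hand=6)
```

```text
now [0.4851 0.3195 0.2194] 158.18 q [25. 19.  2. 73. -0. 47.] gap 0.06 t 10.8 F [ 0.1 -0.1 -0.3]
-> [0.487 0.339 0.13 ] 154
[[0.28,0.94,4.47,-0.1,-0,2.1,6],[0.31,0.92,4.47,0,0,2.1,6]]
-> [0.487 0.339 0.056] 154
[[0,0,3.7,0,0,-0,6],[0,0,3.7,0,0,-0,6]]
```

```bash
python3 -m inch '[[0.28,0.94,4.47,0,0,2.1,6],[0.31,0.92,4.47,0,0,2.1,6],[0,0,0,0,0,0,6]]'
python3 -c "
from heads import *
look('w7');plan([(.4868,.339,.056,154)],hand=6)
heads('w7',[(200,100,330,330)])"
```

```text
clock: 11.1
tcp_pos: [0.4831, 0.3365, 0.1249]
orientation: [-0.004, 0.226, 0.974, -0.004]
wrist_force: [-0.7, -0.3, -0.4]
finger_gap: 0.06
t 11.1 [0.4831 0.3365 0.1249] 153.89 F [-0.7 -0.3 -0.4]
now [0.4846 0.3372 0.1282] 153.95 q [27. 23. -5. 62. -0. 53.] gap 0.06 t 11.15 F [-0.1 -0.4  1.2]
-> [0.487 0.339 0.056] 154
[[-0.07,0.15,3.61,-0.3,-0.2,-0,6],[-0.06,0.13,3.61,0,0,-0,6]]
1278 centre [488.  338.9] size [23.9 27.2] long yaw 153.9 median [488.8 338.1]
```

View pics/w7.png

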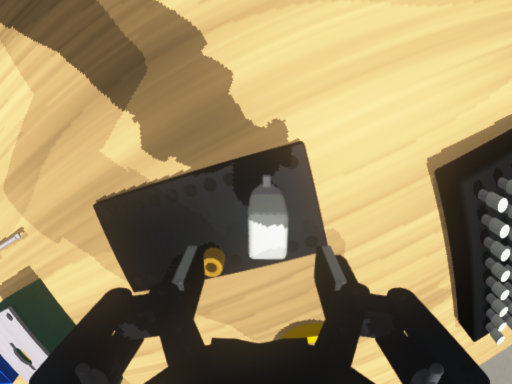

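```bash
python3 -m inch '[[0,0.15,3.6,0,0,0,6],[0,0.1,3.6,0,0,0,6],[0,0,0,0,0,0,6]]'
python3 -m inch '[[0,0,0,0,0,0,1.5],[0,0,0,0,0,0,1.5],[0,0,0,0,0,0,1.5],[0,0,0,0,0,0,1.5],[0,0,0,0,0,0,1.5]]' 80
python3 -c "from look import *; look('w8')"
```

```text
clock: 11.45
tcp_pos: [0.486, 0.3399, 0.057]
orientation: [-0.002, 0.225, 0.974, -0.002]
wrist_force: [-1.9, -0.2, 0.6]
finger_gap: 0.0603
clock: 11.95
tcp_pos: [0.4894, 0.3429, 0.0618]
orientation: [0.002, 0.225, 0.974, 0.001]
wrist_force: [-0.3, -1.6, 7.0]
finger_gap: 0.025
t 11.95 [0.4894 0.3429 0.0618] 154.01 F [-0.3 -1.6  7. ]
```

View pics/w8.png

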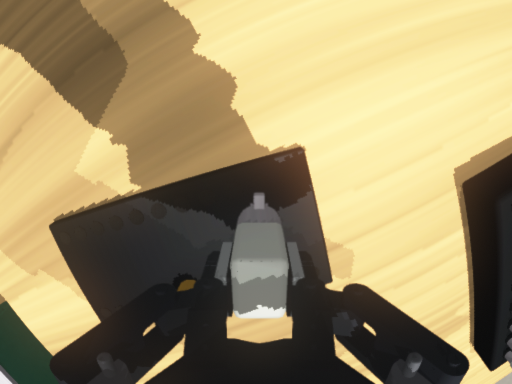

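Gripped, with the pin visible at px (259,200). Lift and carry to an offset pose beside the tester, so the camera sees both the mouth and the fitting.

```bash
python3 -m inch '[[0,0,-4,0,0,0,1.5],[0,0,-4,0,0,0,1.5],[0,0,-4,0,0,0,1.5],[0,0,-4,0,0,0,1.5]]'
python3 -c "
from plan import *
plan([(.50,.14,.22,168),(.585,-.0526,.20,180)],hand=1.5)"
```

```text
clock: 12.4
tcp_pos: [0.4872, 0.3423, 0.2216]
orientation: [0.001, 0.225, 0.974, 0.001]
wrist_force: [1.2, 0.9, -1.9]
finger_gap: 0.0248
now [0.4872 0.3423 0.2216] 154.03 q [27. 20.  5. 74. -0. 53.] gap 0.0248 t 12.4 F [ 1.2  0.9 -1.9]
-> [0.5  0.14 0.22] 168
[[-2,-3.53,0.03,0.1,0.1,-2.8,1.5],[-1.83,-3.62,0.03,0,0,-2.8,1.5],[-1.65,-3.7,0.03,0,0,-2.8,1.5],[-1.47,-3.78,0.03,0,0,-2.8,1.5],[-1.28,-3.85,0.03,0,0,-2.8,1.5]]
-> [ 0.585 -0.053  0.2  ] 180
[[-2.46,-3.41,0.4,0,0,-2.4,1.5],[-2.32,-3.51,0.4,0,0,-2.4,1.5],[-2.17,-3.61,0.4,0,0,-2.4,1.5],[-2.02,-3.7,0.4,0,0,-2.4,1.5],[-1.86,-3.78,0.4,0,0,-2.4,1.5]]
```

```bash
python3 -m inch '[[-2,-3.53,0.03,0,0,-2.8,1.5],[-1.83,-3.62,0.03,0,0,-2.8,1.5],[-1.65,-3.7,0.03,0,0,-2.8,1.5],[-1.47,-3.78,0.03,0,0,-2.8,1.5],[-1.28,-3.85,0.03,0,0,-2.8,1.5]]'
python3 -m inch '[[-2.46,-3.41,0.4,0,0,-2.4,1.5],[-2.32,-3.51,0.4,0,0,-2.4,1.5],[-2.17,-3.61,0.4,0,0,-2.4,1.5],[-2.02,-3.7,0.4,0,0,-2.4,1.5],[-1.86,-3.78,0.4,0,0,-2.4,1.5]]'
python3 -m inch '[[0,0,0,0,0,0,1.5],[0,0,0,0,0,0,1.5],[0,0,0,0,0,0,1.5]]'
python3 -c "
from rect import *
p,t,Rm=look('w9')
t,Rm,s=tcp();print(t,yaw_of(Rm))
rectify('w9',.53,-.053,.075,.075,out='pics/rect9.png')"
```

```text
clock: 12.9
tcp_pos: [0.5002, 0.1385, 0.2185]
orientation: [0.001, 0.103, 0.995, 0.0]
wrist_force: [1.3, -0.7, -1.8]
finger_gap: 0.0251
clock: 13.4
tcp_pos: [0.5859, -0.0544, 0.1985]
orientation: [0.001, -0.001, 1.0, -0.0]
wrist_force: [-0.1, 0.3, -1.0]
finger_gap: 0.0251
clock: 13.7
tcp_pos: [0.5848, -0.052, 0.1978]
orientation: [0.0, -0.0, 1.0, 0.0]
wrist_force: [-0.4, -0.2, -1.3]
finger_gap: 0.0251
t 13.7 [ 0.5848 -0.052   0.1978] -179.97 F [-0.4 -0.2 -1.3]
[ 0.58481725 -0.05168038  0.19778484] -179.9277948414654
```

View pics/w9.png

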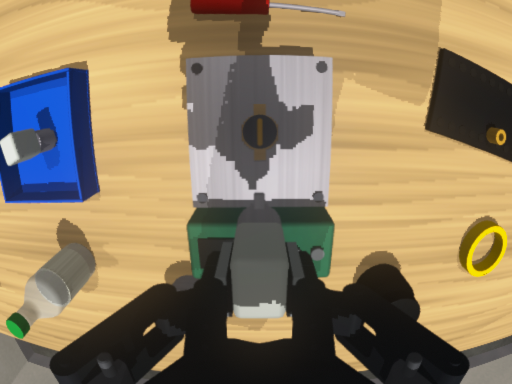

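View pics/rect9.png

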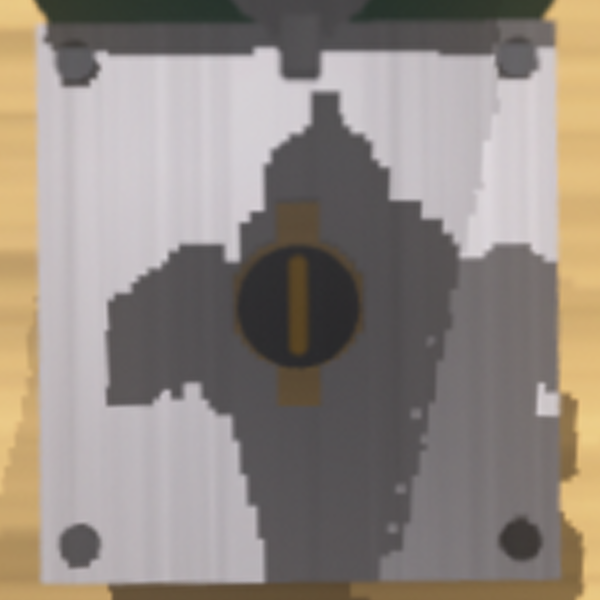

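The rectified view agrees on the mouth (0.5294,-0.0527), yaw 0. Now I'll measure the held pin relative to the TCP from the same picture.

Run:
```python
from rect import *
p,t,Rm=load('w9'); img=p["pixels"][:,:,::-1]
cv2.imwrite('pics/w9c.png',cv2.resize(img[180:330,220:300],None,fx=4*2,fy=4,interpolation=cv2.INTER_CUBIC))
d=p["depth"]; print(np.round(d[190:235:3,250:270:2],3))
# predicted for ideal fit: axis at TCP xy, foot at TCPz-h
for h in (.045,.05,.055):
    z=t[2]-h
    P=np.array([t+[0,0,0]]*0)
    pts=[[t[0]-.024,t[1]+s*.0035,z+.015] for s in(-1,1)]+[[t[0]-.024,t[1]+s*.0035,z+.008] for s in(-1,1)]+[[t[0]-.015,t[1],z+.015],[t[0]-.017,t[1]-.013,z+.084],[t[0]-.017,t[1]+.013,z+.084],[t[0]-.017,t[1]-.013,z+.038],[t[0]-.017,t[1]+.013,z+.038],[t[0]+.017,t[1]-.013,z+.084],[t[0]+.017,t[1]+.013,z+.084]]
    print(h,np.round(wrist_project(p,pts,t,Rm),1).tolist())
```

```text
[[0.277 0.277 0.278 0.276 0.276 0.277 0.276 0.277 0.276 0.278]
 [0.278 0.278 0.278 0.191 0.191 0.191 0.19  0.191 0.277 0.277]
 [0.279 0.278 0.188 0.186 0.187 0.186 0.187 0.186 0.279 0.279]
 [0.278 0.28  0.187 0.187 0.186 0.187 0.187 0.187 0.28  0.281]
 [0.281 0.282 0.188 0.187 0.188 0.187 0.187 0.189 0.282 0.281]
 [0.281 0.2   0.189 0.188 0.189 0.188 0.188 0.189 0.197 0.2  ]
 [0.193 0.193 0.188 0.188 0.189 0.188 0.188 0.188 0.191 0.193]
 [0.187 0.187 0.186 0.185 0.185 0.185 0.186 0.186 0.187 0.188]
 [0.183 0.182 0.181 0.18  0.18  0.181 0.18  0.18  0.182 0.182]
 [0.178 0.176 0.175 0.177 0.176 0.176 0.175 0.177 0.177 0.178]
 [0.172 0.174 0.172 0.173 0.171 0.17  0.171 0.172 0.174 0.174]
 [0.161 0.162 0.162 0.162 0.162 0.162 0.162 0.163 0.163 0.161]
 [0.158 0.158 0.158 0.157 0.158 0.158 0.159 0.159 0.158 0.158]
 [0.155 0.156 0.154 0.155 0.    0.155 0.154 0.154 0.154 0.154]
 [0.15  0.151 0.151 0.151 0.151 0.151 0.    0.151 0.152 0.151]]
0.045 [[254.5, 198.8], [265.9, 198.8], [254.7, 195.3], [265.7, 195.3], [260.2, 212.6], [228.9, 268.5], [292.7, 268.5], [236.6, 224.2], [284.1, 224.2], [232.7, 328.9], [288.4, 328.8]]
0.05 [[254.6, 196.3], [265.8, 196.3], [254.8, 193.0], [265.5, 193.0], [260.2, 209.7], [230.0, 262.4], [291.5, 262.3], [237.3, 220.7], [283.4, 220.7], [233.5, 322.0], [287.6, 321.9]]
0.055 [[254.7, 193.9], [265.6, 193.9], [254.9, 190.8], [265.4, 190.8], [260.1, 207.1], [231.0, 256.6], [290.4, 256.5], [237.9, 217.4], [282.7, 217.4], [234.2, 315.3], [286.8, 315.3]]
```

View pics/w9c.png

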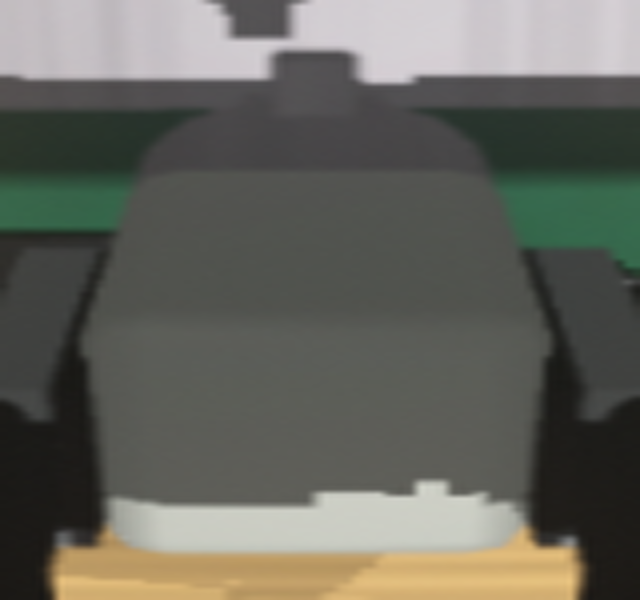

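The pin is centred at column 259 and the fitting is square in the grip, with TCP about 50 mm above its foot and about 0.5 mm toward -y. Move over the mouth.

```bash
python3 -m inch '[[2.7,-0.03,0,0,0,0,1.5],[2.84,-0.02,0,0,0,0,1.5],[0,0,2.5,0,0,0,1.5],[0,0,2,0,0,0,1.5],[0,0,0,0,0,0,1.5]]' 100
python3 -m inch '[[0,0,0,0,0,0,1.5],[0,0,0,0,0,0,1.5]]'
python3 -c "
from look import *
look('w10')
for i in range(3): t,Rm,s=tcp();print(t,yaw_of(Rm),s['wrist_force']); vision.read_camera('top')"
```

```text
clock: 14.25
tcp_pos: [0.5274, -0.0514, 0.1503]
orientation: [-0.002, -0.001, 1.0, 0.001]
wrist_force: [-0.3, 0.1, -1.2]
finger_gap: 0.025
clock: 14.45
tcp_pos: [0.5306, -0.0528, 0.1535]
orientation: [0.001, -0.001, 1.0, -0.0]
wrist_force: [-0.2, 0.7, -1.8]
finger_gap: 0.025
t 14.45 [ 0.5306 -0.0528  0.1535] -179.93 F [-0.2  0.7 -1.8]
[ 0.53072671 -0.05299465  0.15349919] -179.94582325651027 [-0.0711413   0.33568868 -1.10939862]
[ 0.53070588 -0.05311672  0.15335827] -179.95955565262057 [-0.37962604 -0.06213484 -2.296808  ]
[ 0.53056203 -0.05318228  0.1531293 ] -179.9696425327499 [-0.57558408  0.32826581 -1.39385806]
```

View pics/w10.png

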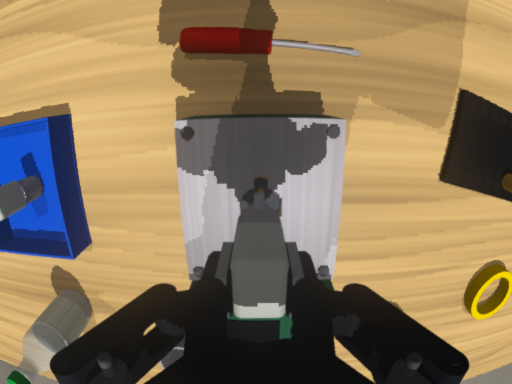

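```bash
python3 -m inch '[[0.12,0.1,1.2,0,0,0,1.5],[0,0,1.0,0,0,0,1.5],[0,0,0,0,0,0,1.5],[0,0,0,0,0,0,1.5],[0,0,0,0,0,0,1.5]]'
python3 -c "
from look import *
p,t,Rm=look('w11')
im=p['pixels'][:,:,::-1]
cv2.imwrite('pics/w11c.png',cv2.resize(im[130:240,200:320],None,fx=5,fy=5,interpolation=cv2.INTER_CUBIC))"
```

```text
clock: 15.15
tcp_pos: [0.5286, -0.0523, 0.1301]
orientation: [-0.0, -0.0, 1.0, -0.0]
wrist_force: [1.2, -0.8, -2.4]
finger_gap: 0.0248
t 15.15 [ 0.5286 -0.0523  0.1301] -179.99 F [ 1.2 -0.8 -2.4]
```

View pics/w11c.png

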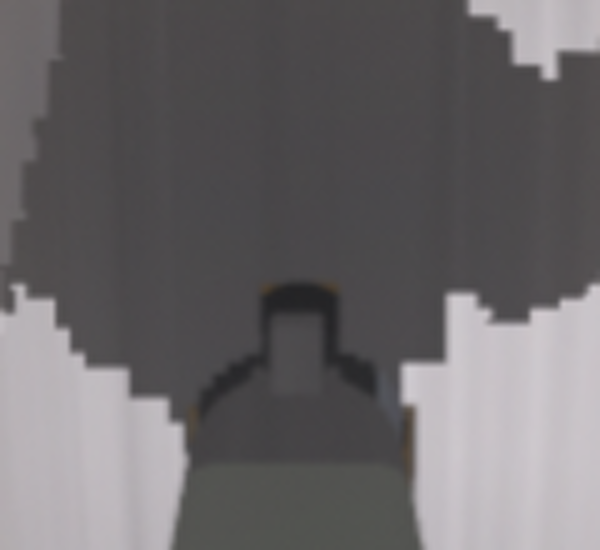

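The pin (cols 270–327 in the crop) is centred in the slot (262–338). Descending.

```bash
python3 -m inch '[[-0.05,0.01,0.5,0,0,0,1.5],[0,0,0.5,0,0,0,1.5],[0,0,0.4,0,0,0,1.5],[0,0,0,0,0,0,1.5],[0,0,0,0,0,0,1.5]]'
python3 -c "
from look import *
p,t,Rm=look('w12')
im=p['pixels'][:,:,::-1]
cv2.imwrite('pics/w12c.png',cv2.resize(im[130:250,200:320],None,fx=5,fy=5,interpolation=cv2.INTER_CUBIC))"
```

```text
clock: 15.7
tcp_pos: [0.529, -0.052, 0.1159]
orientation: [-0.0, -0.0, 1.0, 0.0]
wrist_force: [0.5, -0.2, -2.5]
finger_gap: 0.0248
t 15.7 [ 0.529  -0.052   0.1159] -179.98 F [ 0.5 -0.2 -2.5]
```

View pics/w12c.png

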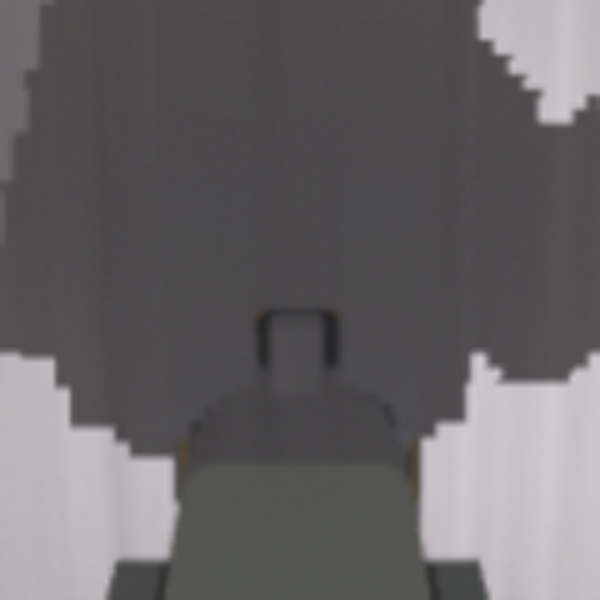

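The pin is in the slot, with no contact force. Pushing down.

```bash
python3 -m inch '[[0,0,0.5,0,0,0,1.5],[0,0,0.5,0,0,0,1.5],[0,0,0.5,0,0,0,1.5],[0,0,0,0,0,0,1.5],[0,0,0,0,0,0,1.5]]'
python3 -c "
from look import *
p,t,Rm=look('w13')
im=p['pixels'][:,:,::-1]
cv2.imwrite('pics/w13c.png',cv2.resize(im[130:250,200:320],None,fx=5,fy=5,interpolation=cv2.INTER_CUBIC))"
```

```text
clock: 16.25
tcp_pos: [0.5296, -0.0523, 0.1014]
orientation: [0.001, -0.0, 1.0, -0.0]
wrist_force: [0.8, -0.3, 3.8]
finger_gap: 0.025
t 16.25 [ 0.5296 -0.0523  0.1014] -179.99 F [ 0.8 -0.3  3.8]
```

View pics/w13c.png

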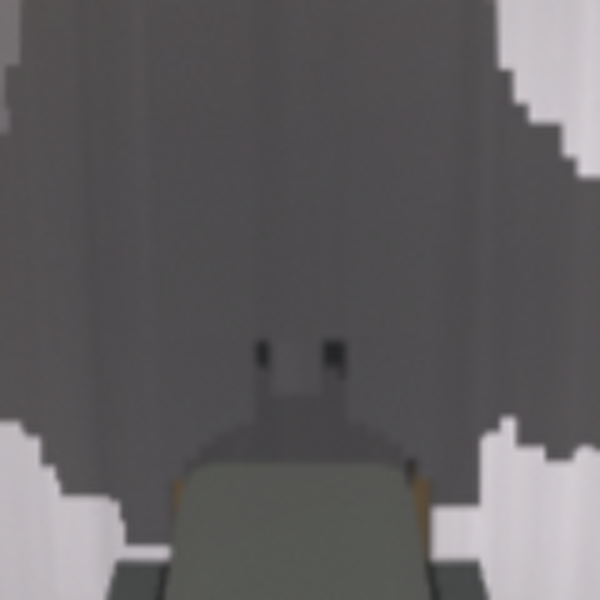

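```bash
python3 -m inch '[[0,0,0.2,0,0,0,1.5],[0,0,0,0,0,0,1.5],[0,0,0,0,0,0,1.5]]'
python3 -m inch '[[0,0,0.2,0,0,0,1.5],[0,0,0,0,0,0,1.5],[0,0,0,0,0,0,1.5]]'
python3 -m inch '[[0,0,0.2,0,0,0,1.5],[0,0,0,0,0,0,1.5],[0,0,0,0,0,0,1.5]]'
```

```text
clock: 16.6
tcp_pos: [0.5297, -0.0523, 0.1007]
orientation: [0.001, -0.0, 1.0, -0.0]
wrist_force: [-2.1, 0.8, 12.3]
finger_gap: 0.0247
clock: 16.9
tcp_pos: [0.5299, -0.0523, 0.1005]
orientation: [0.002, -0.0, 1.0, -0.001]
wrist_force: [-7.4, 0.5, 25.1]
finger_gap: 0.025
clock: 17.2
tcp_pos: [0.5301, -0.0523, 0.1003]
orientation: [0.002, -0.0, 1.0, -0.001]
wrist_force: [-9.6, 1.6, 38.8]
finger_gap: 0.0249
```

The stop is reached: TCP 0.1003, so the foot is about 24 mm down, and the force is rising stiffly. I'll back off a little and start the turn.

```bash
python3 -m inch '[[0,0,-0.35,0,0,0,1.5],[0,0,0,0,0,0,1.5]]' 120
python3 -m inch '[[0,0,0,0,0,5,1.5],[0,0,0,0,0,5,1.5],[0,0,0,0,0,5,1.5],[0,0,0,0,0,5,1.5],[0,0,0,0,0,0,1.5]]'
python3 -c "
from look import *
p,t,Rm=look('w14');print(tcp()[2]['ft_torque'])"
```

```text
clock: 17.4
tcp_pos: [0.5298, -0.0523, 0.1007]
orientation: [0.001, -0.0, 1.0, -0.0]
wrist_force: [-3.7, 0.4, 16.4]
finger_gap: 0.0244
clock: 17.9
tcp_pos: [0.5296, -0.0521, 0.1007]
orientation: [0.001, 0.174, 0.985, -0.0]
wrist_force: [-3.0, 1.8, 18.4]
finger_gap: 0.0243
t 17.9 [ 0.5296 -0.0521  0.1007] 159.93 F [-3.   1.8 18.4]
[0.4148092  0.90477725 0.07123407]
```

View pics/w14.png

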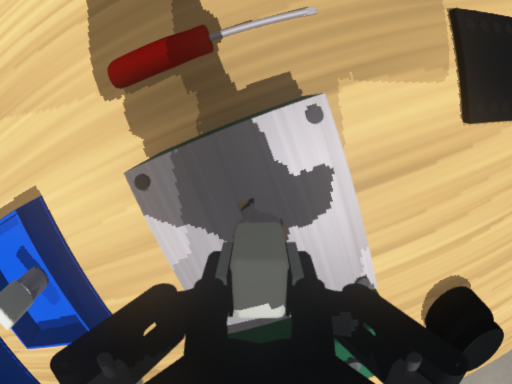

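The pins are turning under the plate: the empty slot shows at px (247,205) and the head stays square in the gripper. Continuing.

```bash
python3 -m inch '[[0,0,0,0,0,8,1.5],[0,0,0,0,0,8,1.5],[0,0,0,0,0,8,1.5],[0,0,0,0,0,8,1.5],[0,0,0,0,0,0,1.5]]'
python3 -m inch '[[0,0,0,0,0,8,1.5],[0,0,0,0,0,8,1.5],[0,0,0,0,0,8,1.5],[0,0,0,0,0,8,1.5],[0,0,0,0,0,8,1.5]]'
python3 -m inch '[[0,0,0,0,0,0,1.5],[0,0,0,0,0,0,1.5],[0,0,0,0,0,0,1.5]]'
python3 -c "
from look import *
p,t,Rm=look('w15');print(tcp()[2]['ft_torque'])
im=p['pixels'][:,:,::-1]
cv2.imwrite('pics/w15c.png',cv2.resize(im[130:330,190:330],None,fx=3,fy=3,interpolation=cv2.INTER_CUBIC))"
```

```text
clock: 18.45
tcp_pos: [0.5302, -0.0518, 0.1007]
orientation: [0.001, 0.439, 0.898, 0.001]
wrist_force: [-2.1, 2.9, 16.1]
finger_gap: 0.0248
clock: 18.95
tcp_pos: [0.5305, -0.0517, 0.1007]
orientation: [0.001, 0.721, 0.693, 0.002]
wrist_force: [-1.7, 3.3, 15.0]
finger_gap: 0.0248
clock: 19.25
tcp_pos: [0.5305, -0.0517, 0.1007]
orientation: [0.001, 0.719, 0.695, 0.002]
wrist_force: [-0.4, 2.1, 15.0]
finger_gap: 0.025
t 19.25 [ 0.5305 -0.0517  0.1007] 88.07 F [-0.4  2.1 15. ]
[0.60798054 0.33018987 0.21483774]
```

View pics/w15.png

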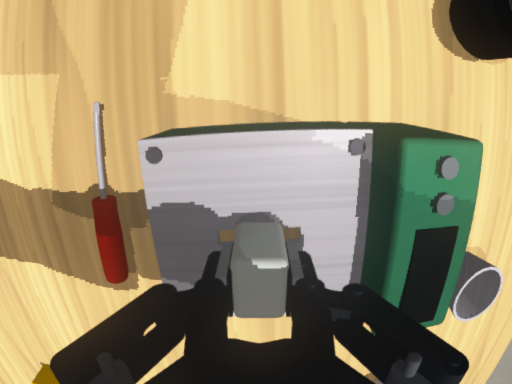

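View pics/w15c.png

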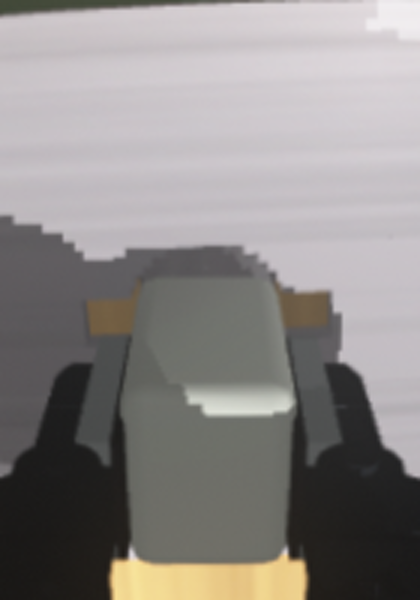

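Turned to 88° yaw. Both slots show empty at px (226,235) and (292,235), the head is square in the pads, and the torque of 0.215 N m matches the spring at a quarter turn. A last check of the bench before handing in.

Run:
```python
from look import *
p=vision.read_camera("top");cv2.imwrite('pics/top_end.png',p["pixels"][:,:,::-1])
p=vision.read_camera("scene");cv2.imwrite('pics/scene_end.png',cv2.resize(p["pixels"][60:270,60:400,::-1],None,fx=2.3,fy=2.3))
t,Rm,s=tcp();print(t,yaw_of(Rm),s["wrist_force"],s["ft_torque"],s["finger_gap"],s["qvel"])
```

```text
[ 0.53054304 -0.05170504  0.10071069] 88.06706476450972 [-1.95393052  2.86320694 14.47719133] [0.61627801 0.32629819 0.22775103] 0.02450885100797431 [ 0.0001587  -0.00104048  0.00212445  0.00133439  0.00124906 -0.00044676]
```

View pics/scene_end.png

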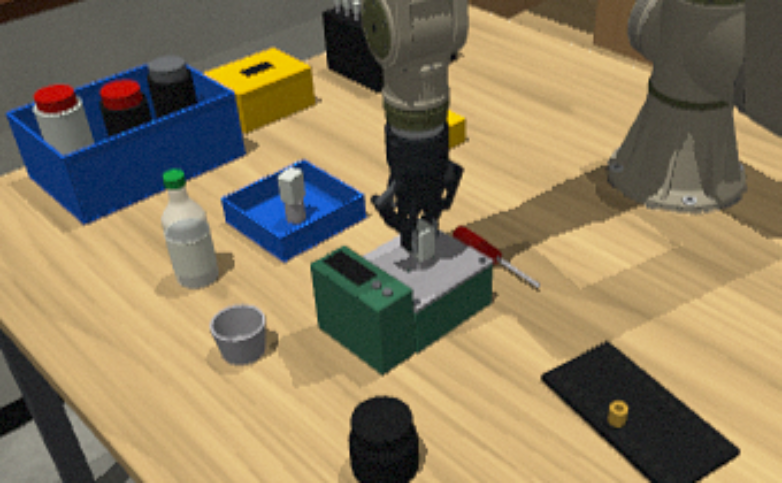

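View pics/top_end.png

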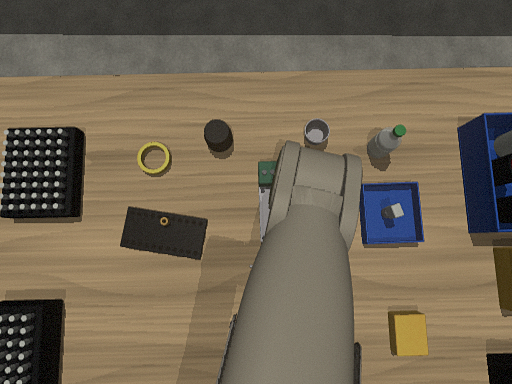

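The blank stands in the bin at top px (391,211). The spacer, tape, jar, cup, bottle and screwdriver are where they were. Handing in.

```bash
python3 -c "
from workcell import workorder,get_state
print(workorder.hand_in()); s=get_state(); print(s['clock'],s['tcp_pos'],s['wrist_force'],s['finger_gap'])"
```

```text
the job is handed in; nothing more can be done
None
the job is handed in; nothing more can be done
```

I put the pinless fitting in the blue bin and released it. I then gripped the good fitting and pushed it into the socket to its stop with the pins through the slots. I turned it about 92° clockwise, and the gripper was still holding it there when I handed the job in, at roughly 19.5 s of the 66 s allowed.

Last checks before handing in (the hand-in reports no verdict):
- **Grip:** the fingers held the head at a 24.5 mm opening, commanded to 120 N, with the arm at rest.
- **Push:** the downward force read about 15 N, against about 7 N for the spring at its stop. The gripper height puts the foot about 24 mm below the plate top.
- **Turn:** the tool was 92° round from where it went in, within about 2° of square to the slots. The 0.22 N m reading fits the return spring at a quarter turn. Both slots looked empty in the wrist picture. I could not read the plunger and tongue positions themselves.
- **Peak force:** while I was finding the stop, the push reached about 39 N at the wrist, well under the 120 N limit. This push came through the fitting, not the gripper's body, so I don't expect it to count against the 40 N limit.
- **Bench:** the pinless fitting stands in the bin, clear of the fingers. In the end pictures the spacer, tape, jar, cup, bottle and screwdriver look unmoved.

No check failed or disagreed.

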